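# Flip the wide recipe leaf

## Task

A recipe book lies open on the worktop with three stiff leaves standing half raised side by side on its ring spine: a wide one between two narrow ones. With a fingertip or the outside of the fingers, push the wide leaf up and over the spine and press it down until it lies flat on the other cover. Do not grip or pinch the leaf, do not shift or lift the book, leave the two narrow leaves as they are, disturb nothing else on the worktop, and finish clear of everything.

Things in the scene. Friction and masses are not known exactly. Their poses are not given: they have to be found in the camera images.
- recipe_book: Recipe book lying open, loose, about 1.1 kg, 250 mm along its spine by 360 mm across. Origin: centre of its underside, under mid-spine; x along the spine, y across the covers, z up. Covers: wooden boards 12 mm thick, y -180 to -8 and 8 to 180 mm. The three leaves turn about one hinge line along x, 15.5 mm above the underside, in rings of 11 mm radius (look only); they start half raised over the -y cover.
- wide_leaf (a joint): Wide leaf's angle about the spine, rad: 0 flat on the -y cover, pi/2 upright, pi flat on the +y cover (its stop). Starts at 0.6 to 1.1. Stiff hinge (0.12 N m): it stays where it is left and does not fall; about 2 N at the free edge moves it. Rigid plywood: 80 mm along the spine (book x -40 to 40 mm), 10 to 152 mm off the hinge line, 3 mm thick at the rim, 7 mm with its cards, centred on the hinge line.
- wide_leaf_edge (a point): Middle of the wide leaf's free edge, 152 mm from the hinge line, at book x = 0; it moves with the leaf.
- wide_leaf_front: White recipe card on the face of the wide leaf that looks up when the joint is 0: 2 mm thick, 68 mm along the spine, 26 to 146 mm off the hinge line. Origin on the hinge line at book x = 0; turns with the leaf.
- wide_leaf_back: The card on the other face, the one that is pushed to turn the leaf over; it looks up when the leaf lies flat on the +y cover. Same origin and frame as the front card.
- near_leaf (a joint): Angle of the narrow leaf at the -x end of the spine; same meaning as for the wide leaf. Starts at 0.5 to 0.9. Like the wide leaf but only 40 mm along the spine (book x -103 to -63 mm), 23 mm beside it. To be left as it is.
- near_leaf_edge (a point): Middle of that narrow leaf's free edge, 152 mm from the hinge line, at book x = -83 mm.
- far_leaf (a joint): Angle of the other narrow leaf, at the +x end of the spine (book x 63 to 103 mm, 23 mm beside the wide leaf); otherwise the same as the first. To be left as it is.
- far_leaf_edge (a point): Middle of that narrow leaf's free edge, 152 mm from the hinge line, at book x = 83 mm.
- mug: white mug, 80 mm across, 92 mm high, upright; origin at the centre of its underside. A bystander, not to be disturbed.
- sugar_bowl: blue bowl, 96 mm across, 52 mm high; origin at the centre of its underside. A bystander, not to be disturbed.
- salt_shaker: white salt shaker, 42 mm across, 75 mm high; origin at the centre of its underside. A bystander, not to be disturbed.
- pepper_mill: dark wooden pepper mill, 52 mm across, 138 mm high; origin at the centre of its underside. A bystander, not to be disturbed.
- jam_jar: amber jar with a lid, 68 mm across, 95 mm high; origin at the centre of its underside. A bystander, not to be disturbed.
- egg_cup: white egg cup, 50 mm across, 62 mm high; origin at the centre of its underside. A bystander, not to be disturbed.

How it is judged:
On the way:
1. the wide leaf is pushed up past upright (value of joint wide_leaf above 1.65 rad), for 0.1 s.
At the end, for the whole second after the job is handed in: The wide leaf lies flat on the +y cover (joint above 3.06 rad, at most about 4.7 degrees from flat) and is at rest; the book lies flat and still within 20 mm of where it was; the narrow leaves' edges are within 35 mm of where they were, and every other thing within 20 mm (value of joint wide_leaf above 3.06 rad and velocity of joint wide_leaf below 0.1 rad/s and distance of each of recipe_book, mug, sugar_bowl, salt_shaker, pepper_mill, jam_jar, egg_cup from where it was at the start of the episode below 0.02 m and angle between recipe_book's own z axis and vertical below 0.05 rad and linear speed of recipe_book below 0.02 m/s and distance of each of near_leaf_edge, far_leaf_edge from where it was at the start of the episode below 0.035 m); the robot touches nothing.
It fails at once if the wide leaf is pinched: fingers press both of its faces at once (contact force between the fingers and wide_leaf_front above 1 N and contact force between the fingers and wide_leaf_back above 1 N).
It fails at once if the book is lifted or tipped (height (world z) of recipe_book above 0.012 m or angle between recipe_book's own z axis and vertical above 0.08 rad).
It fails at once if the book is shifted more than 20 mm (distance of recipe_book from where it was at the start of the episode above 0.02 m).
It fails at once if a narrow leaf is turned (its edge moves more than 35 mm) (distance of any of near_leaf_edge, far_leaf_edge from where it was at the start of the episode above 0.035 m).
It fails at once if another thing on the worktop is moved more than 20 mm (distance of any of mug, sugar_bowl, salt_shaker, pepper_mill, jam_jar, egg_cup from where it was at the start of the episode above 0.02 m).
It also fails if it takes over 42 s, if anything falls off the work surface, if the arm or the gripper's body presses on something with over 40 N, if the wrist force passes 120 N, or if a joint passes its speed limit or range.

## Robot

A 6-joint arm with a two-finger parallel gripper is mounted at the origin on the work surface. World frame = base frame: x ahead of the robot, y to its left, z up, the work surface at z = 0. Lengths are in m, angles in rad, forces in N, time in s.
With the tool pointing down it reaches from about 0.375 to 0.975 m from the base axis. Payload 3.8 kg.
Tool frame: the origin (TCP) lies midway between the tips of the shut fingers; the grasp point (between the pads) lies 19 mm behind it; z points along the fingers, y is the line along which they close (so a half turn about z gives the same grasp; the last joint's range is limited). The gripper opens to 85 mm and grips with 20 to 120 N. Pads are 22 mm wide; open, the fingers measure 114 mm over their backs; the gripper's body (76 mm by 85 mm) begins 54 mm behind the grasp point. The pads swing forward as they close: fully open they stand 13 mm farther back than shut.
Start: joints at [1.159, 0.264, 1.604, -0, 1.274, -0.037], TCP at [0.247, 0.628, 0.231] pointing down, gripper open.
Joint ranges: [-2.63, 2.63], [-0.94, 2.18], [0.31, 2.57], [-1.31, 4.45], [0, 2.66], [-2.55, 2.55]. Speed limits (rad/s): [2.57, 2.57, 3.14, 3.14, 3.14, 3.14].

## Interface

Orientations are given as a rotation vector (axis times angle).
In Python, from workcell import read_state, vision, ticket gives the robot as it stands. The module is installed in compiled form; this text tells all that it offers.
- The arm moves only by the tool jog_arm, never from a script. Its arguments are lists of equal length, an entry for each row: "turn": the turn, a rotation vector about the tool's x, y, z in rad, a list of three; "delta_pos": the shift along the tool's x, y, z in m, a list of three; "gripper": the finger opening in m, from 0 to 0.0854. In form: {"turn": [[rx, ry, rz], ...], "delta_pos": [[dx, dy, dz], ...], "gripper": [gripper, ...]}. A call has 1 to 20 rows; each row shifts and turns the commanded pose from where the row before left it, along the tool's axes as they then stand; what a row does not reach is not made up. A row lasts 1/12 s, in which the tool goes at most 41.7 mm and 7.16 degrees, less where a joint would pass 70% of its speed; a pose out of reach is approached as far as the arm can. A call with a gripper value outside its range is refused whole. The fingers move at their own pace and stop on an object; "grip_force" is the grip in N (left out, the last holds). Time passes only in rows, so rows that do not move let the fingers close. It gives the time, the measured TCP pose, the force, the opening and the grip force at its end, in the units of the state.
- read_state(): the state, without advancing time (a new reading comes with each control period).
- vision.read_camera(name): name is "side" or "top"; returns the picture (384x512x3 uint8, red, green, blue); there is no depth.
- vision.calibration(name): a dict with "vfov" (degrees; the focal length in pixels is half the picture's height over the tangent of half this angle, whatever the lens; pixels are square), "cx", "cy" (the principal point, pixels), "R" (3x3) and "t" (3): a world point X has camera coordinates R X + t. Camera axes: x right, y down, z forward; pixel columns grow to the right and rows downward; lengths in m; the calibration is good to about 2 mm. A picture is of the moment at which its call begins. calibration takes no time and is no camera call.
- ticket.finish_job(): hands the job in; it is judged then, once.
The state is a dict: "time": time; "q": joint angles; "joint_vel": joint speeds; "joint_torque": joint torques, N m; "tool_pos": TCP position; "tcp_rot": TCP orientation; "wrist_force": force on the tool from outside, world axes, zero at the start; "torque": the same for the moment, N m; "width": opening from 0.0 (shut) to 1.0 (fully open); "grip_force": force on a finger pad.
Only numpy, scipy, OpenCV 4.12 (cv2) and the standard library are available. Lean on these libraries where they do the work, as an engineer would, in place of code of your own. Each camera call takes 0.05 s, during which the arm holds its last target. There are 200 camera calls.

## Working session

There is one attempt and no reset: what is moved stays moved. The work goes in short steps, Python scripts to look and compute and a tool call to move; the robot and the scene stay as the last step left them, time stands still between calls to the robot, and variables do not carry over. Pictures are saved under pics/ and viewed, at most 10 in all, crops included, and the job is handed in when it is done.

Besides the shell and the picture viewer there is one more tool, called after ">>>" as name(argument=value, ...), one argument or row to a line, values as JSON. jog_arm: Moves the arm, as the interface text tells. Its arguments: {"type":"object","properties":{"turn":{"type":"array","items":{"type":"array","items":{"type":"number"}}},"delta_pos":{"type":"array","items":{"type":"array","items":{"type":"number"}}},"gripper":{"type":"array","items":{"type":"number"}},"grip_force":{"type":"number"}},"required":["turn","delta_pos","gripper"]}

```bash
mkdir -p pics; python3 - <<'E'
from workcell import read_state, vision
import cv2
for n in("top","side"):
    im=vision.read_camera(n); cv2.imwrite(f"pics/{n}0.png",cv2.resize(im[:,:,::-1],(800,600),interpolation=cv2.INTER_CUBIC)); print(n,vision.calibration(n))
print(read_state())
E
```

```text
top {'vfov': 57.55596153699257, 'cx': 256.6263387856567, 'cy': 190.57996728965128, 'R': array([[ 0.01318287, -0.99926008,  0.03613166],
       [-0.99340186, -0.01720549, -0.11338744],
       [ 0.11392521, -0.03439849, -0.99289365]]), 't': array([-0.04118832,  0.55918743,  0.89248135])}
side {'vfov': 56.26713743381151, 'cx': 255.14013901020672, 'cy': 194.62224326097964, 'R': array([[ 0.95445037, -0.29782658, -0.01799489],
       [-0.18494142, -0.54320183, -0.81898012],
       [ 0.23413919,  0.78500388, -0.57353966]]), 't': array([-0.56644159,  0.14865425,  0.97551898])}
{'time': 0.1, 'q': array([ 1.15912359e+00,  2.64695713e-01,  1.60529021e+00, -2.21575925e-05,
        1.27371899e+00, -3.69163690e-02]), 'joint_vel': array([-1.00886033e-03, -8.53453992e-04, -3.54786631e-03,  7.30247960e-04,
        2.27334355e-06, -1.36730452e-03]), 'joint_torque': array([-1.27824460e-04, -5.16704714e+01, -3.68589592e+01, -6.53844313e-05,
        6.13407581e-03,  2.16406255e-05]), 'tool_pos': array([0.24682217, 0.62750961, 0.23004598]), 'tcp_rot': array([-0.58513321, -3.08616122,  0.00324174]), 'wrist_force': array([ 0.00969742,  0.53500026, -0.13776379]), 'torque': array([ 0.03179048, -0.015982  , -0.00038079]), 'grip_force': 0.0, 'width': 1.0010760359446027}
```

View pics/top0.png

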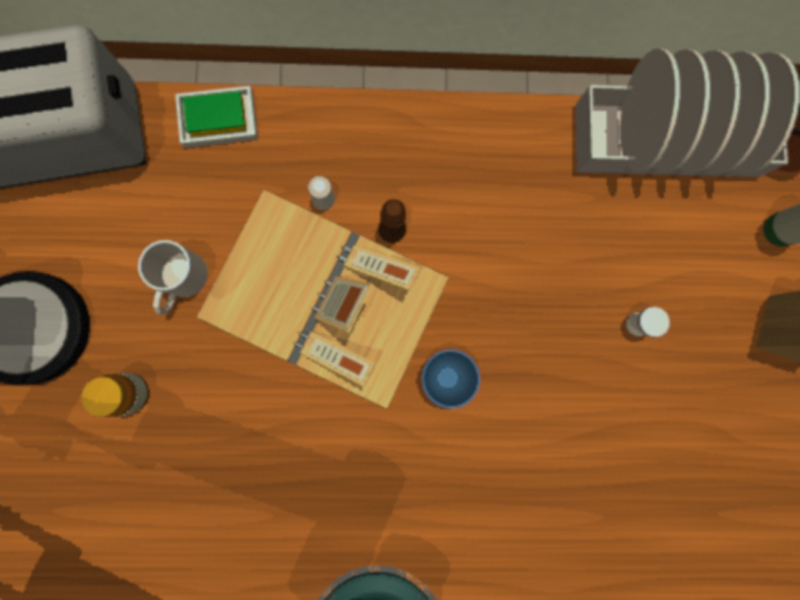

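View pics/side0.png

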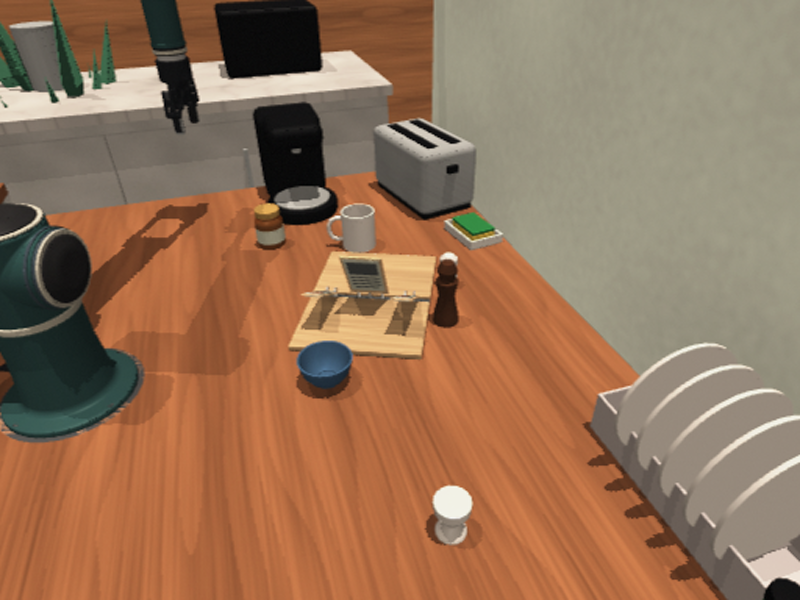

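The top view shows the book with corners at (264,191), (448,276), (387,408) and (198,318). The leaves lean to the right (world -y), the wide one steepest. The bowl sits at (450,378) and the mill at (392,220).

```bash
cat > h.py <<'E'
import numpy as np, cv2
from workcell import vision
from scipy.optimize import least_squares
C={n:vision.calibration(n) for n in("top","side")}
def proj(n,X):
    c=C[n];f=192/np.tan(np.radians(c["vfov"]/2));p=np.atleast_2d(X)@c["R"].T+c["t"]
    return p[:,:2]/p[:,2:]*f+[c["cx"],c["cy"]]
def ray(n,uv,z):
    c=C[n];f=192/np.tan(np.radians(c["vfov"]/2))
    d=c["R"].T@np.array([(uv[0]-c["cx"])/f,(uv[1]-c["cy"])/f,1]);o=-c["R"].T@c["t"]
    return o+d*(z-o[2])/d[2]
def B(p,X):
    X=np.atleast_2d(np.array(X,float));c,s=np.cos(p[2]),np.sin(p[2])
    return np.c_[p[0]+c*X[:,0]-s*X[:,1],p[1]+s*X[:,0]+c*X[:,1],X[:,2]]
def leaf(p,a,pts): # pts (x,r)
    return B(p,[[x,-r*np.cos(a),.0155+r*np.sin(a)] for x,r in pts])
E
python3 - <<'E'
from h import *
cor=[[.125,.18,.012],[.125,-.18,.012],[-.125,-.18,.012],[-.125,.18,.012]]
t=np.array([[264,191],[448,276],[387,408],[198,318]])*.64
s=np.array([[326,253],[436,257]])*.64; 
f=lambda p:(proj("top",B(p,cor))-t).ravel()
r=least_squares(f,[.55,.1,-.4]);p=r.x;print(p,r.fun.round(1))
np.save("p.npy",p);print((proj("side",B(p,cor))/.64).round())
for n,uv,h in[("mug",(163,262),.092),("bowl",(450,375),.052),("salt",(319,186),.075),("mill",(394,207),.138),("jam",(103,396),.095)]:
    print(n,ray("top",np.array(uv)*.64,h).round(3))
for a in(.6,.7,.8,.9,1.,1.1):
    print(a,[(proj(n,leaf(p,a,[(-.04,.152),(.04,.152)]))/.64).round().tolist() for n in("top","side")],[(proj("top",leaf(p,a,[(x,.152)]))/.64).round().tolist() for x in(-.083,.083)])
for n in("top","side"):
    im=vision.read_camera(n);u,v=proj(n,leaf(p,1.,[(0,.08)]))[0].astype(int)
    cv2.imwrite(f"pics/{n}1.png",cv2.resize(im[v-48:v+48,u-64:u+64,::-1],(800,600),interpolation=cv2.INTER_CUBIC));print(n,u-64,v-48,"scale 6.25")
E
```

```text
[ 0.56108686  0.0985235  -0.42403382] [-0.5 -0.9  0.7  0.3  0.7  0.4 -0.9  0.1]
[[435. 255.]
 [422. 354.]
 [288. 346.]
 [330. 250.]]
mug [0.603 0.344 0.092]
bowl [ 0.432 -0.114  0.052]
salt [0.738 0.106 0.075]
mill [ 0.687 -0.016  0.138]
jam [0.395 0.42  0.095]
0.6 [[[380.0, 348.0], [402.0, 302.0]], [[335.0, 292.0], [378.0, 294.0]]] [[[368.0, 373.0]], [[414.0, 277.0]]]
0.7 [[[375.0, 345.0], [397.0, 298.0]], [[335.0, 284.0], [378.0, 286.0]]] [[[363.0, 371.0]], [[409.0, 273.0]]]
0.8 [[[369.0, 342.0], [391.0, 294.0]], [[336.0, 276.0], [379.0, 278.0]]] [[[356.0, 368.0]], [[403.0, 269.0]]]
0.9 [[[362.0, 339.0], [384.0, 290.0]], [[337.0, 268.0], [380.0, 270.0]]] [[[349.0, 365.0]], [[397.0, 265.0]]]
1.0 [[[354.0, 335.0], [377.0, 286.0]], [[338.0, 260.0], [381.0, 262.0]]] [[[341.0, 361.0]], [[389.0, 261.0]]]
1.1 [[[345.0, 331.0], [369.0, 282.0]], [[339.0, 253.0], [382.0, 255.0]]] [[[332.0, 358.0]], [[381.0, 256.0]]]
top 156 146 scale 6.25
side 169 129 scale 6.25
```

View pics/top1.png

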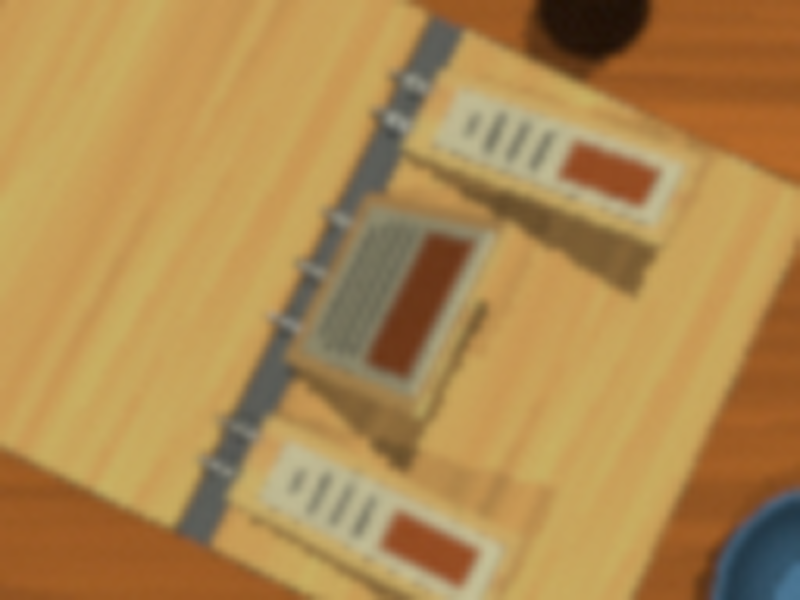

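View pics/side1.png

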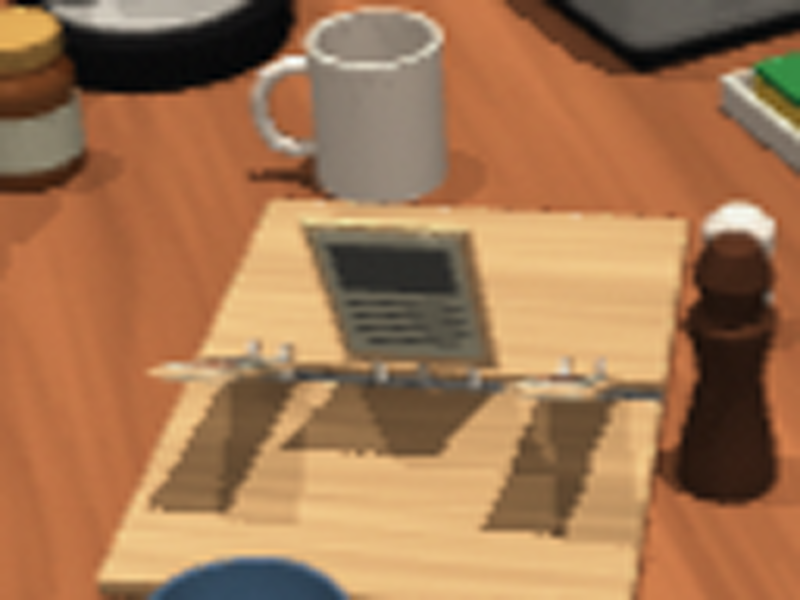

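Angles read from the pictures: wide leaf about 1.04 rad, near leaf about 0.68, far leaf about 0.6. The tool axes nearly match the book's (x = -book x, y = +book y). I'll travel high with the fingers shutting on the way.

>>> jog_arm(
  turn=[
    [0,0,0.0025],
    [0,0,0.0025],
    [0,0,0.0025],
    [0,0,0.0025],
    [0,0,0.0025],
    [0,0,0.0025],
    [0,0,0.0025],
    [0,0,0.0025],
    [0,0,0.0025],
    [0,0,0.0025],
    [0,0,0.0025],
    [0,0,0.0025],
    [0,0,0.0025],
    [0,0,0.0025],
    [0,0,0.0025],
    [0,0,0.0025],
    [0,0,0.0025],
    [0,0,0.0025],
    [0,0,0.0025],
    [0,0,0.0025],
  ],
  delta_pos=[
    [-0.025,-0.0235,0],
    [-0.025,-0.0235,0],
    [-0.025,-0.0235,0],
    [-0.025,-0.0235,0],
    [-0.025,-0.0235,0],
    [-0.025,-0.0235,0],
    [-0.025,-0.0235,0],
    [-0.025,-0.0235,0],
    [-0.025,-0.0235,0],
    [-0.025,-0.0235,0],
    [-0.025,-0.0235,0],
    [-0.025,-0.0235,0],
    [-0.025,-0.0235,0],
    [-0.025,-0.0235,0],
    [-0.025,-0.0235,0],
    [-0.025,-0.0235,0],
    [-0.025,-0.0235,0],
    [-0.025,-0.0235,0],
    [-0.025,-0.0235,0],
    [-0.025,-0.0235,0],
  ],
  gripper=[0,0,0,0,0,0,0,0,0,0,0,0,0,0,0,0,0,0,0,0],
)

```text
time: 1.87
tool_pos: [0.5257, -0.0007, 0.2313]
tcp_rot: [0.663, 3.071, 0.0]
wrist_force: [0.0, -0.0, 0.6]
width: -0.002
grip_force: 0.0
```

```bash
cat > s.py <<'E'
from h import *
from workcell import read_state
from scipy.spatial.transform import Rotation as R
def st():
    p=np.load("p.npy");s=read_state();b=B([0,0,-p[2]],[s["tool_pos"]-[p[0],p[1],0]])[0]
    M=R.from_euler("z",-p[2]).as_matrix()@R.from_rotvec(s["tcp_rot"]).as_matrix()
    print("t",round(s["time"],2),"book",b.round(4),"F",s["wrist_force"].round(1),"w",round(s["width"],2));print(M.round(3))
st()
E
python3 s.py
```

```text
t 1.87 book [ 0.0086 -0.105   0.2313] F [ 0.  -0.   0.6] w -0.0
[[-1.     0.001  0.   ]
 [ 0.001  1.     0.   ]
 [-0.     0.    -1.   ]]
```

>>> jog_arm(
  turn=[
    [0,0,0],
    [0,0,0],
    [0,0,0],
    [0,0,0],
    [0,0,0],
    [0,0,0],
    [0,0,0],
    [0,0,0],
    [0,0,0],
    [0,0,0],
  ],
  delta_pos=[
    [0.009,-0.01,0],
    [0,0,0.015],
    [0,0,0.015],
    [0,0,0.015],
    [0,0,0.015],
    [0,0,0.015],
    [0,0,0.015],
    [0,0,0.015],
    [0,0,0.015],
    [0,0,0],
  ],
  gripper=[0,0,0,0,0,0,0,0,0,0],
)

```text
time: 2.7
tool_pos: [0.51, -0.004, 0.1079]
tcp_rot: [-0.661, -3.065, 0.001]
wrist_force: [-1.0, 1.0, -0.1]
width: 0.001
grip_force: 0.0
```

```bash
python3 s.py; python3 - <<'E'
from h import *
im=vision.read_camera("side")
cv2.imwrite("pics/side2.png",cv2.resize(im[60:240,140:380,::-1],(800,600),interpolation=cv2.INTER_CUBIC))
E
```

```text
t 2.7 book [-0.0044 -0.1145  0.1079] F [-1.   1.  -0.1] w 0.0
[[-1.     0.001 -0.006]
 [ 0.001  1.    -0.002]
 [ 0.006 -0.002 -1.   ]]
```

View pics/side2.png

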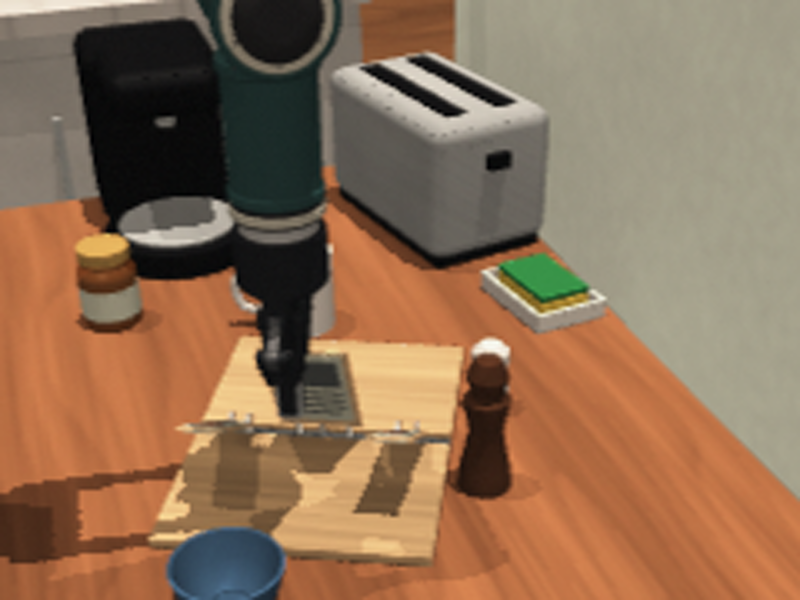

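The shut finger stands behind the wide leaf, with its tip at (288,410), clear of the narrow leaves. Now I push.

>>> jog_arm(
  turn=[
    [0,0,0],
    [0,0,0],
    [0,0,0],
    [0,0,0],
    [0,0,0],
    [0,0,0],
    [0,0,0],
    [0,0,0],
    [0,0,0],
    [0,0,0],
    [0,0,0],
    [0,0,0],
    [0,0,0],
    [0,0,0],
    [0,0,0],
    [0,0,0],
    [0,0,0],
  ],
  delta_pos=[
    [0,0.01,-0.0017],
    [0,0.01,-0.0017],
    [0,0.01,-0.0017],
    [0,0.01,-0.0017],
    [0,0.01,-0.0017],
    [0,0.01,-0.0017],
    [0,0.01,-0.0017],
    [0,0.01,-0.0017],
    [0,0.01,-0.0017],
    [0,0.01,-0.0017],
    [0,0.01,0.0015],
    [0,0.01,0.0015],
    [0,0.01,0.0015],
    [0,0.01,0.0015],
    [0,0.01,0.0015],
    [0,0.01,0.0015],
    [0,0,0],
  ],
  gripper=[0,0,0,0,0,0,0,0,0,0,0,0,0,0,0,0,0],
)

```text
time: 4.17
tool_pos: [0.5796, 0.1432, 0.1186]
tcp_rot: [-0.661, -3.071, -0.001]
wrist_force: [0.1, 0.6, 0.3]
width: 0.004
grip_force: 0.0
```

```bash
python3 s.py; python3 - <<'E'
from h import *
im=vision.read_camera("side")
cv2.imwrite("pics/side3.png",cv2.resize(im[60:240,140:380,::-1],(800,600),interpolation=cv2.INTER_CUBIC))
E
```

```text
t 4.17 book [-0.0015  0.0483  0.1186] F [0.1 0.6 0.3] w 0.0
[[-1.    -0.    -0.001]
 [-0.     1.     0.001]
 [ 0.001  0.001 -1.   ]]
```

View pics/side3.png

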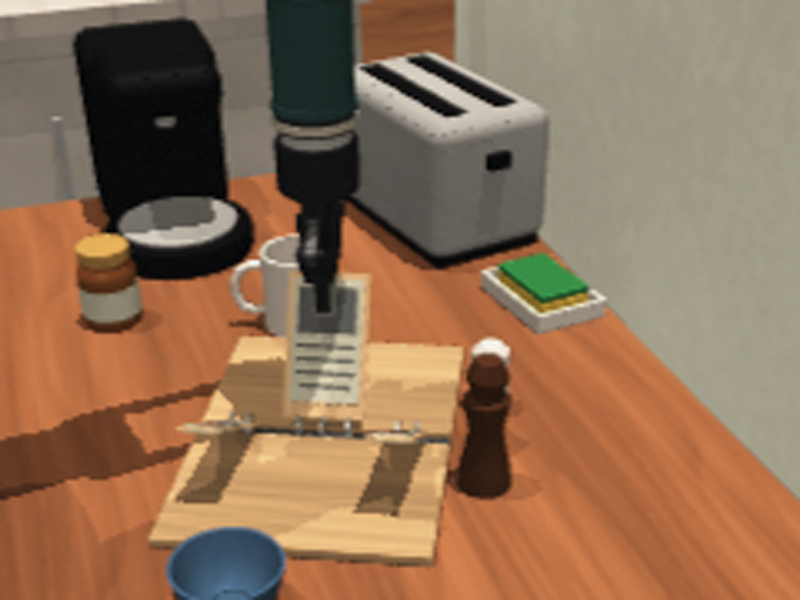

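The leaf is past upright and its back card is against the fingertip at (323,310). The narrow leaves haven't moved, so I continue over and down.

>>> jog_arm(
  turn=[
    [0,0,0],
    [0,0,0],
    [0,0,0],
    [0,0,0],
    [0,0,0],
    [0,0,0],
    [0,0,0],
    [0,0,0],
    [0,0,0],
    [0,0,0],
    [0,0,0],
    [0,0,0],
    [0,0,0],
    [0,0,0],
    [0,0,0],
    [0,0,0],
  ],
  delta_pos=[
    [0,0.006,0.0075],
    [0,0.006,0.0075],
    [0,0.006,0.0075],
    [0,0.006,0.0075],
    [0,0.006,0.0075],
    [0,0.006,0.0075],
    [0,0.002,0.0065],
    [0,0.002,0.0065],
    [0,0.002,0.0065],
    [0,0.002,0.0065],
    [0,0.002,0.0065],
    [0,0.002,0.0065],
    [0,0.002,0.0065],
    [0,0,0.003],
    [0,0,0.002],
    [0,0,0],
  ],
  gripper=[0,0,0,0,0,0,0,0,0,0,0,0,0,0,0,0],
)

```text
time: 5.55
tool_pos: [0.5993, 0.1868, 0.0231]
tcp_rot: [-0.662, -3.07, 0.001]
wrist_force: [-0.9, -0.5, 0.5]
width: -0.001
grip_force: 0.0
```

```bash
python3 s.py
```

```text
t 5.55 book [-0.0015  0.0962  0.0231] F [-0.9 -0.5  0.5] w -0.0
[[-1.     0.001 -0.001]
 [ 0.001  1.    -0.001]
 [ 0.001 -0.001 -1.   ]]
```

>>> jog_arm(
  turn=[
    [0,0,0],
    [0,0,0],
    [0,0,0],
    [0,0,0],
    [0,0,0],
    [0,0,0],
  ],
  delta_pos=[
    [0,0,0.001],
    [0,0,0.001],
    [0,0,0.001],
    [0,0,0.001],
    [0,0,0.0005],
    [0,0,0],
  ],
  gripper=[0,0,0,0,0,0],
)

```text
time: 6.05
tool_pos: [0.5999, 0.187, 0.0193]
tcp_rot: [0.662, 3.071, 0.0]
wrist_force: [0.3, 0.2, 0.2]
width: -0.004
grip_force: 0.1
```

>>> jog_arm(
  turn=[
    [0,0,0],
    [0,0,0],
    [0,0,0],
    [0,0,0],
  ],
  delta_pos=[
    [0,0,0.0005],
    [0,0,0.0005],
    [0,0,0.0005],
    [0,0,0],
  ],
  gripper=[0,0,0,0],
)

```text
time: 6.38
tool_pos: [0.5999, 0.187, 0.0189]
tcp_rot: [0.662, 3.071, -0.0]
wrist_force: [-2.7, -0.7, 6.9]
width: 0.002
grip_force: 3.6
```

Contact against the stop reads 6.9 N, so the leaf is flat. I retreat straight up.

>>> jog_arm(
  turn=[
    [0,0,0],
    [0,0,0],
    [0,0,0],
    [0,0,0],
    [0,0,0],
    [0,0,0],
    [0,0,0],
    [0,0,0],
    [0,0,0],
    [0,0,0],
    [0,0,0],
  ],
  delta_pos=[
    [0,0,-0.005],
    [0,0,-0.02],
    [0,0,-0.025],
    [0,0,-0.025],
    [0,0,-0.025],
    [0,0,-0.025],
    [0,0,-0.025],
    [0,0,-0.025],
    [0,0,-0.025],
    [0,0,0],
    [0,0,0],
  ],
  gripper=[0,0,0,0,0,0,0,0,0,0,0],
)

```text
time: 7.3
tool_pos: [0.6011, 0.1872, 0.2202]
tcp_rot: [0.661, 3.067, 0.003]
wrist_force: [-0.9, -0.2, 0.5]
width: 0.003
grip_force: 0.0
```

```bash
python3 s.py; python3 - <<'E'
from h import *
im=vision.read_camera("side")
cv2.imwrite("pics/side4.png",cv2.resize(im[60:240,140:380,::-1],(800,600),interpolation=cv2.INTER_CUBIC))
E
```

```text
t 7.3 book [-1.000e-04  9.730e-02  2.202e-01] F [-0.9 -0.2  0.5] w 0.0
[[-1.     0.001  0.004]
 [ 0.001  1.     0.003]
 [-0.004  0.003 -1.   ]]
```

View pics/side4.png

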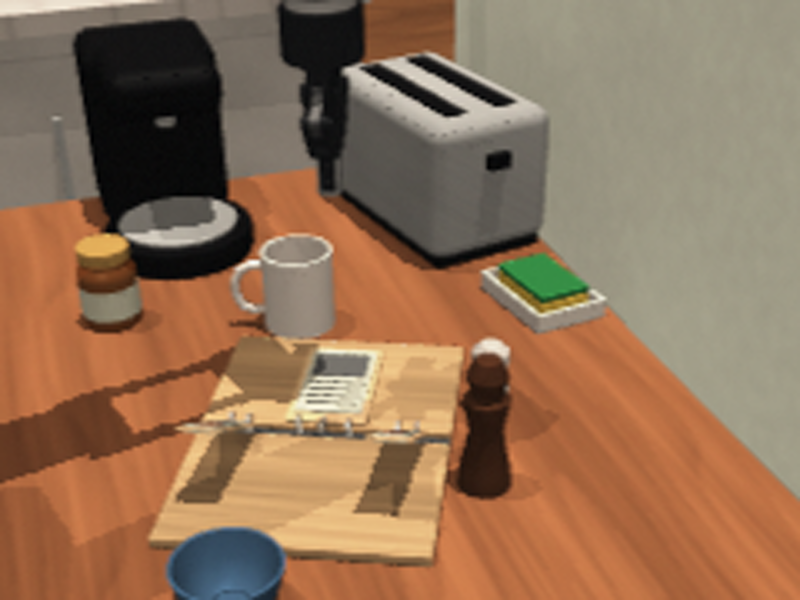

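The wide leaf lies flat on the far cover, with its card from (300,415) to (380,350). The book, the narrow leaves and the other things have not moved, and the gripper is clear.

```bash
python3 -c "
from workcell import ticket;print(ticket.finish_job())"
```

```text
the job is handed in; nothing more can be done
None
```

The job is handed in at about 7.4 s: the wide leaf was pushed over the spine and pressed flat on the +y cover, the last picture shows the book, narrow leaves and the other things near the book unmoved with the arm clear, and the hand-in gave no verdict back.

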